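# Free the ball lodged in the flask's neck and pack the display rack

## Robot

A 6-joint arm with a two-finger parallel gripper is mounted at the origin on a cart in front of the work surface, level with it; the furniture and walls round the work are solid. World frame = base frame: x ahead of the robot, y to its left, z up, the work surface at z = 0. Lengths are in mm, angles in rad, forces in N, time in s.
With the tool pointing down it reaches from about 275 to 1000 mm from the base axis. Payload 8.4 kg.
Tool frame: the origin (TCP) lies midway between the tips of the shut fingers; the grasp point (between the pads) lies 19 mm behind it; z points along the fingers, y is the line along which they close (so a half turn about z gives the same grasp; the last joint's range is limited). The gripper opens to 85 mm and grips with 20 to 120 N. Pads are 22 mm wide; open, the fingers measure 114 mm over their backs; the gripper's body (76 mm by 85 mm) begins 54 mm behind the grasp point. The pads swing forward as they close: fully open they stand 13 mm farther back than shut.
Start: joints at [-1.295, 0.353, 1.633, -0, 1.155, -0.002], TCP at [171.399, -601.041, 231.281] pointing down, gripper open.
Joint ranges: [-2.63, 2.63], [-0.92, 2.1], [0.06, 2.66], [-1.3, 4.44], [0, 2.69], [-3.02, 3.02]. Speed limits (rad/s): [2.22, 2.22, 2.79, 3.14, 3.14, 3.14].

## Interface

Orientations are given as [roll, pitch, yaw] about the fixed x, y, z axes, in that order (R = Rz(yaw) Ry(pitch) Rx(roll)).
In Python, from rig import telemetry, optics, r gives the robot as it stands.
- The arm moves only by the tool play_rows, never from a script. Its arguments are lists of equal length, an entry for each row: "dp": the shift along the tool's x, y, z in units of 40 mm (1.0 is 40 mm), a list of three; "rot": the turn, a rotation vector about the tool's x, y, z in units of 6 degrees (1.0 is 6 degrees), a list of three. In form: {"dp": [[tx, ty, tz], ...], "rot": [[ax, ay, az], ...]}. A call has 1 to 5 rows; each row is the pose to reach, as a shift and turn from the pose commanded when the call began, along the tool's axes at that moment; what a row does not reach only later rows make up. A row lasts 1/12 s, in which the tool goes at most 41.7 mm and 7.16 degrees, less where a joint would pass 70% of its speed; a pose out of reach is approached as far as the arm can. A call with a gripper value outside its range is refused whole. "fingers" is the opening, from 0 (shut) to 1 (fully open), set as the call begins (left out, the last holds). The fingers move at their own pace and stop on an object; "grip_force" is the grip in N (left out, the last holds). Time passes only in rows, so rows that repeat a pose let the fingers close. It gives the time, the measured TCP pose, the force, the opening and the grip force at its end, in the units of the state.
- telemetry.sense(): the state, without advancing time (a new reading comes with each control period).
- optics.grab_frame(name): name is "scene" or "side" or "wrist"; returns a dict with "color" (420x560x3 uint8, red, green, blue), "mtx" (3x3 intrinsics, pixels), "R" (3x3) and "t" (3): a world point X has camera coordinates R X + t; the wrist camera has in their place "mount" (4x4, takes a point from camera to tool coordinates, whose origin is the TCP and whose axes are the flange's). Camera axes: x right, y down, z forward; pixel columns grow to the right and rows downward; lengths in mm; the calibration is good to about 2 mm. A picture is of the moment at which its call begins: read the wrist's pose just before it. There is no depth.
- r.sign_off(): hands the job in; it is judged then, once.
The state is a dict: "clock": time; "qpos": joint angles; "qvel": joint speeds; "joint_efforts": joint torques, N m; "eef_pos": TCP position; "tcp_rot": TCP orientation; "contact_force": force on the tool from outside, world axes, zero at the start; "wrist_torque": the same for the moment, N m; "opening": opening from 0.0 (shut) to 1.0 (fully open); "grasp_force": force on a finger pad.
Only numpy, scipy, OpenCV 4.12 (cv2) and the standard library are available. Lean on these libraries where they do the work, as an engineer would, in place of code of your own. Each camera call takes 0.05 s, during which the arm holds its last target. There are 200 camera calls.

## Task

The chocolate ball is lodged in the neck of the clear flask: rock the flask well over to one side and then to the other, kept mouth-up, until the ball drops into the belly. Then stand the flask and the single gift carton that stands apart on the counter upright in the display rack, face to face across the board and centred on its width, between the end wall and the sliding stop, and push the stop until the row is snug. Do not disturb the cup, price easel, card terminal or bell, nor lay the flask or the carton down.

Things in the scene. Friction and masses are not known exactly. Their poses are not given: they have to be found in the camera images.
- flask_mid (a point): Centre (82.5 mm above the foot, on the axis) of the loose clear plastic flat flask with thin aluminium bands at foot and mouth; 0.26 kg. x along its width, y through its depth, z up to the mouth. Belly 110 (x) x 44 (y) mm, up to a flat shoulder 88 mm above the foot; on it a straight neck, 54 (x) x 44 (y) mm, up to the open mouth 165 mm above the foot. Walls 3 to 4 mm.
- flask_neck (a point): Point on the flask's axis 137 mm above its foot, where the neck may be gripped, across x or y (the neck can be gripped anywhere from 110 to 160 mm above the foot). Axes as flask_mid.
- upper_rib (a point): Tip of the upper of two grey ribs inside the neck: it stands on the -x wall and slopes 15 degrees down to that wall, leaving a 30 mm passage beside its tip. The ball starts on it, against the -x wall. Leaning the flask's top about 35 degrees towards its +x side for half a second rolls the ball off it on to the lower rib.
- lower_rib (a point): Tip of the lower rib, which stands on the +x wall, 36 mm lower, and slopes 15 degrees down to that wall. Once the ball is on it, leaning the flask's top about 35 degrees towards its -x side for half a second rolls the ball off into the belly.
- ball: Centre of the brown chocolate-coloured ball, 26 mm in diameter, inside the flask. In the neck it lies about 143 (upper rib) or 107 mm (lower rib) above the flask's foot; in the belly, 17 mm.
- carton_mid (a point): Centre (75 mm above the foot) of the gift carton to be packed: the one that stands by itself in front of the rows of cartons. 48 (x) x 130 (y) x 150 (z) mm, 0.21 kg, z up. Grip it across its 48 mm, near the top.
- rack: Display rack fixed to the counter; origin at its underside, z up. Floor: a wooden board 150 mm wide in x, top face at z = 8 mm, y from -127 to +138 mm; no walls at front and back (-x, +x). Items stand side by side along y, in either order and either way round: the carton's 130 mm and the flask's 110 mm width along x, centred on x = 0 (within 30 mm), together 92 mm along y.
- wall_face (a point): Foot of the inner face of the fixed wooden end wall at the rack's +y end, on the board, midway in x, 125 mm from the rack's origin; axes as the rack's. The wall is 130 mm wide, its top 95 mm above the counter.
- stop_face (a point): Foot of the inner (+y) face of the sliding stop, 8 mm above the counter, midway in x; axes as the rack's. The stop's aluminium plate is 120 mm wide, 8 mm thick, its top 95 mm above the counter; its 3 mm thick foot reaches 86 mm out to -y.
- stop_post (a point): Centre 3 mm below the top of the upright steel post by which the stop is pushed or pinched: 14 mm in diameter, 111 mm above the counter, 70 mm outside (-y of) the stop's inner face.
- end_stop (a joint): Slide of the stop along the rack's +y towards the end wall, m, up to 0.085. The clear opening between stop and wall is 0.155 minus this value, so the stop is snug on both items at 0.063. Moves against 1.5 N friction (plus the friction of what it pushes) and stays where it is left.
- cup: Bystander: black woven square cup with two tongs, 72 x 74 mm, 170 mm tall; origin under its centre.
- easel: Bystander: small acrylic price easel, 58 mm wide, 39 mm tall; origin at its underside.
- terminal: Bystander: card payment terminal, 168 x 70 mm, 50 mm tall; origin under its centre.
- bell: Bystander: counter bell, 85 mm diameter, 59 mm tall; origin under its centre.
There are look-alikes about, which are no part of the job. There is more than one size of the part that bears flask_mid; the job needs the larger.

How it is judged:
By the outcome, as a careful person would: the job done as asked, in the order asked, and still so for the second after the job is handed in, with the robot touching nothing.
It also fails if it takes over 72 s, if anything falls off the work surface, if the arm or the gripper's body presses on something with over 40 N, if the wrist force passes 120 N, or if a joint passes its speed limit or range.

## Working session

There is one attempt and no reset: what is moved stays moved. The work goes in short steps, Python scripts to look and compute and a tool call to move; the robot and the scene stay as the last step left them, time stands still between calls to the robot, and variables do not carry over. Pictures are saved under pics/ and viewed, at most 10 in all, crops included, and the job is handed in when it is done.

Besides the shell and the picture viewer there is one more tool, called after "Request:" by a JSON object that holds its "op" and its "data". play_rows: Moves the arm, as the interface text tells. Its arguments: {"type":"object","properties":{"dp":{"type":"array"},"rot":{"type":"array"},"fingers":{"type":"number"},"grip_force":{"type":"number"}},"required":["dp","rot"]}

```bash
mkdir -p pics; ls; python3 - <<'E'
from rig import telemetry, optics, r
import cv2, numpy as np, pickle
d={}
for n in ("scene","side","wrist"):
    s=telemetry.sense(); f=optics.grab_frame(n); f['s']=s; d[n]=f
    cv2.imwrite(f'pics/{n}0.png',cv2.cvtColor(f['color'],cv2.COLOR_RGB2BGR))
    print(n,{k:np.round(v,3).tolist() for k,v in f.items() if k not in('color','s')})
pickle.dump(d,open('f0.pkl','wb'));print(s)
E
```

```text
pics
scene {'mtx': [[451.897, 0.0, 285.568], [0.0, 451.897, 215.986], [0.0, 0.0, 1.0]], 'R': [[-0.723, -0.69, 0.024], [-0.379, 0.369, -0.849], [0.577, -0.623, -0.528]], 't': [327.385, 275.224, 940.191]}
side {'mtx': [[532.469, 0.0, 283.545], [0.0, 532.469, 207.424], [0.0, 0.0, 1.0]], 'R': [[0.999, -0.033, -0.005], [-0.024, -0.625, -0.781], [0.022, 0.78, -0.625]], 't': [-508.519, 73.763, 1717.46]}
wrist {'mtx': [[327.62, 0.0, 278.961], [0.0, 327.62, 207.594], [0.0, 0.0, 1.0]], 'mount': [[-0.001, -0.95, -0.312, 79.154], [1.0, -0.001, 0.0, -0.187], [-0.0, -0.312, 0.95, -142.872], [0.0, 0.0, 0.0, 1.0]]}
{'clock': 0.1, 'qpos': array([-1.29541787e+00,  3.53580815e-01,  1.63409002e+00, -2.08495842e-05,
        1.15519756e+00, -2.39090270e-03]), 'qvel': array([ 9.10070087e-04, -2.54806268e-03, -2.54224900e-03,  9.66841376e-05,
        1.35346718e-03, -1.48820319e-03]), 'joint_efforts': array([ 6.09745912e-04, -6.06356835e+01, -3.42820108e+01, -1.96062626e-05,
        3.93850700e-03,  1.51413474e-05]), 'eef_pos': array([ 171.26023615, -600.61563307,  230.62260469]), 'tcp_rot': array([-3.14031687e+00,  1.60137697e-05,  2.77777802e-01]), 'contact_force': array([ 0.23401611, -0.01098553,  0.1906701 ]), 'wrist_torque': array([0.01914595, 0.00983499, 0.02817265]), 'grasp_force': 0.0, 'opening': 1.0011914969526836}
```

View pics/scene0.png

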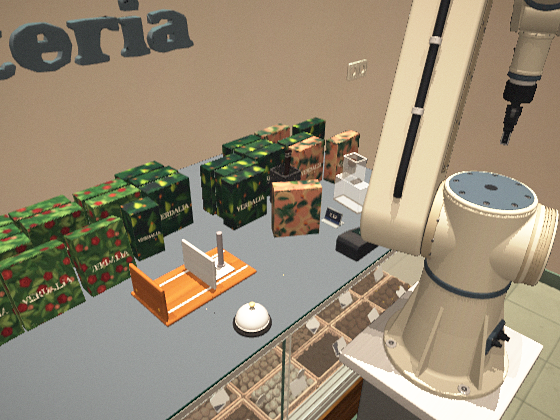

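View pics/side0.png

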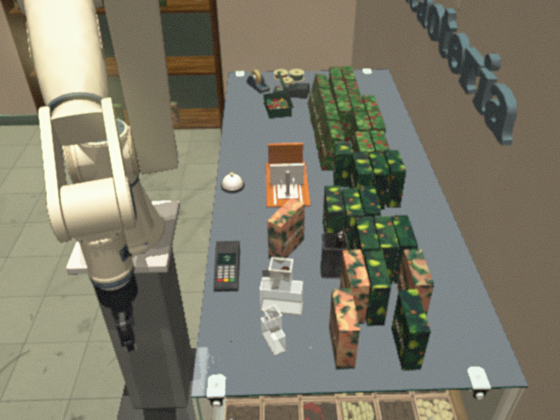

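Scene picture: the lone orange carton is at (297,210), with clear flasks behind it at (352,180), the rack at (195,278) and the bell at (252,318). Side picture: carton (286,228), larger flask (281,288), smaller flask (272,330), rack (288,180), cup (333,255), terminal (227,265). Next I'll enlarge both views.

```bash
python3 - <<'E'
import cv2, numpy as np
a=cv2.imread('pics/scene0.png');b=cv2.imread('pics/side0.png')
A=cv2.resize(a[120:320,125:390],None,fx=3,fy=3,interpolation=cv2.INTER_CUBIC)
B=cv2.resize(b[135:360,200:360],None,fx=2.65,fy=2.65,interpolation=cv2.INTER_CUBIC)
cv2.imwrite('pics/c1.png',A); 
B=cv2.resize(b[190:355,205:365],None,fx=3.6,fy=3.6,interpolation=cv2.INTER_CUBIC)
cv2.imwrite('pics/c2.png',B)
E
```

```text
(no output)
```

View pics/c1.png

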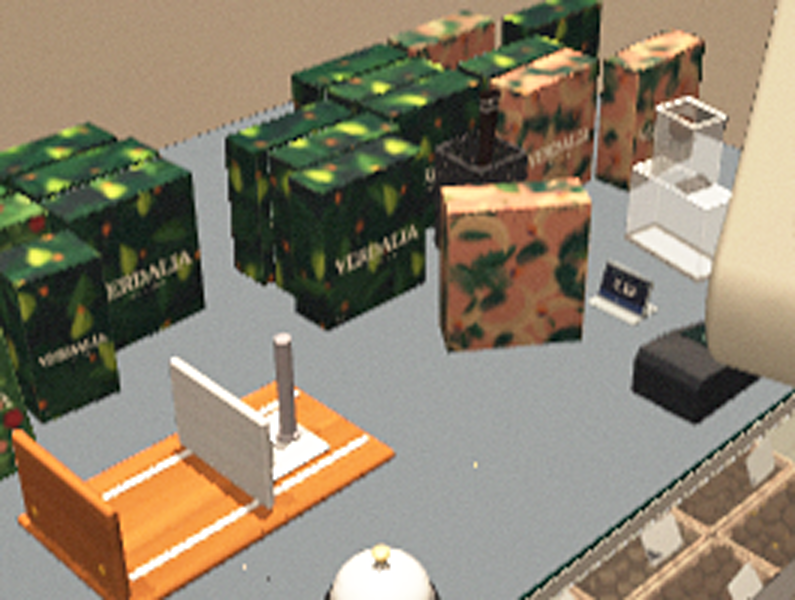

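View pics/c2.png

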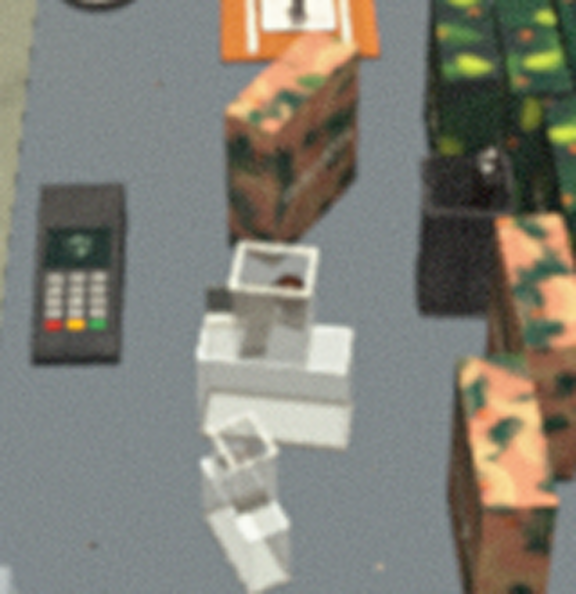

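Crops. Scene: the larger flask's mouth is centred at c1 (691,113), the carton top at (518,196) and the post top at (283,340). Side: the larger flask's mouth is centred at c2 (274,270), with the ball at (291,283) against its world +x side, so the flask's -x points to world +x.

Candidates for the flask are side (281,288) large and (272,330) small, so I choose the large one. Candidates for the carton are the lone orange one at side (286,228), orange ones in the rows at (343,330) and (355,280), and green ones; I choose the lone one.

```bash
cat > h.py <<'E'
import numpy as np, pickle, cv2
from scipy.spatial.transform import Rotation as Ro
def ray(f,uv):
    d=np.linalg.inv(f['mtx'])@[uv[0],uv[1],1]; R=np.array(f['R']);t=np.array(f['t'])
    return -R.T@t, R.T@d/np.linalg.norm(d)
def plane(f,uv,z):
    c,d=ray(f,uv); return c+d*(z-c[2])/d[2]
def tri(f,a,g,b):
    c1,d1=ray(f,a);c2,d2=ray(g,b)
    s=np.linalg.lstsq(np.c_[d1,-d2],c2-c1,rcond=None)[0]
    p,q=c1+d1*s[0],c2+d2*s[1]; return (p+q)/2,np.linalg.norm(p-q)
def wf(f,s):
    T=np.eye(4);T[:3,:3]=Ro.from_euler('xyz',s['tcp_rot']).as_matrix();T[:3,3]=s['eef_pos']
    C=np.linalg.inv(T@np.array(f['mount'])); f['R']=C[:3,:3];f['t']=C[:3,3];return f
def proj(f,X):
    p=np.array(f['R'])@np.array(X)+f['t']; p=f['mtx']@p; return p[:2]/p[2]
E
python3 - <<'E'
from h import *
np.set_printoptions(precision=1,suppress=True)
d=pickle.load(open('f0.pkl','rb'));S,D=d['scene'],d['side']
c1=lambda x,y:(x/3+125-.33,y/3+120-.33); c2=lambda x,y:(x/3.6+205-.36,y/3.6+190-.36)
print('mouth',tri(S,c1(691,113),D,c2(274,270)))
print('carton top',tri(S,c1(518,196),D,c2(292,82)))
print('post',tri(S,c1(283,338),D,(288,171)))
print('ball',[plane(D,c2(291,283),143)])
print('mouth corners side',[plane(D,c2(*p),165)[:2] for p in((236,243),(319,247),(311,298),(229,290))])
print('flask foot front',[plane(D,c2(*p),0)[:2] for p in((205,428),(350,448))])
print('shoulder',[plane(D,c2(*p),88)[:2] for p in((198,360),(352,372),(354,327),(204,316))])
print('carton top side',[plane(D,c2(*p),150)[:2] for p in((227,112),(272,130),(357,48),(312,35))])
print('carton top scene',[plane(S,c1(*p),150)[:2] for p in((443,212),(592,205),(590,178),(448,187))])
print('carton foot scene',[plane(S,c1(*p),0)[:2] for p in((449,352),(584,342))])
print('board scene',[plane(S,c1(*p),8)[:2] for p in((395,453),(280,383))])
print('board side',[plane(D,c2(*p),8)[:2] for p in((221,57),(380,58))])
print('plate top scene',[plane(S,c1(*p),95)[:2] for p in((172,358),(270,425))], 'wall top',[plane(S,c1(*p),95)[:2] for p in((14,432),(122,515))])
print('bell',plane(S,c1(381,556),57), 'cup top',[plane(D,c2(*p),100)[:2] for p in((425,160),(425,208),(512,210))])
print('term',[plane(D,c2(*p),50)[:2] for p in((40,186),(125,186),(120,350),(33,350))])
print('easel',plane(S,c1(622,305),0), plane(D,c2(218,298),20))
print('small flask',[plane(D,c2(*p),z)[:2] for p,z in (((243,440),130),((247,590),0))])
E
```

```text
mouth (array([ 492.4, -338.1,  162.8]), np.float64(2.4234618521455005))
carton top (array([ 513.6, -106.9,  146.3]), np.float64(2.785115521085126))
post (array([529.3, 156.2, 109.1]), np.float64(0.1940264253033869))
ball [array([ 503.7, -332.7,  143. ])]
mouth corners side [array([ 464.8, -312.7]), array([ 524.3, -319.1]), array([ 516.4, -369.7]), array([ 459.3, -359.8])]
flask foot front [array([ 437.4, -342.8]), array([ 546.5, -366.4])]
shoulder [array([ 435., -354.]), array([ 546.3, -369.9]), array([ 550.5, -325.5]), array([ 439.3, -310.1])]
carton top side [array([ 459.5, -148.2]), array([ 494.5, -171.5]), array([567.5, -70.5]), array([531.2, -51.5])]
carton top scene [array([536.5, -32.4]), array([ 453.7, -137.2]), array([ 488.7, -176.4]), array([566.8, -69. ])]
carton foot scene [array([532.6, -38.1]), array([ 454.5, -141.8])]
board scene [array([451.5, 107.3]), array([595.6, 112.4])]
board side [array([452.9, 100.9]), array([602. ,  93.5])]
plate top scene [array([585.6, 225. ]), array([462.1, 224.4])] wall top [array([587.7, 363.8]), array([454.2, 359.4])]
bell [330.  234.2  57. ] cup top [array([ 618.1, -155.2]), array([ 613. , -211.7]), array([ 680.8, -216.6])]
term [array([ 301.3, -119.2]), array([ 372.3, -121.9]), array([ 374.4, -306.7]), array([ 308.3, -304.2])]
easel [ 470.2 -219.3    0. ] [ 448.5 -225.3   20. ]
small flask [array([ 466.7, -465.7]), array([ 466.7, -491. ])]
```

```bash
cat > go.py <<'E'
import sys
from h import *
from rig import telemetry
s=telemetry.sense(); a=[float(v) for v in sys.argv[1:]]
# usage: x y z yawdeg [lean_deg about tool x]
R0=Ro.from_euler('xyz',s['tcp_rot']); R1=Ro.from_euler('xyz',[np.pi,0,np.radians(a[3])])
if len(a)>4: R1=R1*Ro.from_rotvec([np.radians(a[4]),0,0])
dp=R0.inv().apply(np.array(a[:3])-s['eef_pos'])/40; rv=np.degrees((R0.inv()*R1).as_rotvec())/6
print('dp',dp.round(2).tolist(),'rot',rv.round(2).tolist(),'rows',max(np.linalg.norm(dp)*40/41.7,np.linalg.norm(rv)*6/7.16).round(1))
print('t',round(s['clock'],2),s['eef_pos'].round(1),np.degrees(s['tcp_rot']).round(1),'q',s['qpos'].round(2),'F',s['contact_force'].round(1),round(s['opening'],2),s['grasp_force'])
E
python3 go.py 492 -340 270 82
```

```text
dp [9.5, -4.07, -0.98] rot [-0.01, -0.01, -11.01] rows 10.0
t 0.15 [ 171.3 -600.7  230.7] [-179.9    0.    15.9] q [-1.3   0.35  1.63 -0.    1.16 -0.  ] F [ 0.1  0.1 -0.5] 1.0 0.0
```

Request:
{"op": "play_rows", "data": {"dp": [[9.5, -4.07, -1.0], [9.5, -4.07, -1.0], [9.5, -4.07, -1.0], [9.5, -4.07, -1.0], [9.5, -4.07, -1.0]], "rot": [[0, 0, -11], [0, 0, -11], [0, 0, -11], [0, 0, -11], [0, 0, -11]]}}

```text
clock: 0.57
eef_pos: [333.3, -468.7, 251.4]
tcp_rot: [-3.141, -0.0, 0.908]
contact_force: [1.3, -1.1, -0.4]
opening: 0.997
grasp_force: 0.0
```

```bash
python3 go.py 492 -340 270 82
```

```text
dp [4.98, 1.15, -0.47] rot [-0.0, -0.0, -4.99] rows 4.9
t 0.57 [ 333.3 -468.7  251.4] [-180.    -0.    52.1] q [-0.96  0.26  1.72  0.    1.16 -0.29] F [ 1.3 -1.1 -0.4] 1.0 0.0
```

Request:
{"op": "play_rows", "data": {"dp": [[4.9, 1.1, -0.45], [4.9, 1.1, -0.45], [4.9, 1.1, -0.45], [4.9, 1.1, -0.45], [4.9, 1.1, -0.45]], "rot": [[0, 0, -5], [0, 0, -5], [0, 0, -5], [0, 0, -5], [0, 0, -5]]}}

```text
clock: 0.98
eef_pos: [490.1, -341.5, 269.5]
tcp_rot: [3.141, -0.0, 1.435]
contact_force: [0.0, -0.5, 0.3]
opening: 1.0
grasp_force: 0.0
```

```bash
cat > snap.py <<'E'
import sys
from h import *
from rig import telemetry, optics
n=sys.argv[1]; cam=sys.argv[2] if len(sys.argv)>2 else 'wrist'
s=telemetry.sense(); f=optics.grab_frame(cam)
if cam=='wrist': wf(f,s)
f['s']=s; pickle.dump(f,open(f'pics/{n}.pkl','wb'))
cv2.imwrite(f'pics/{n}.png',cv2.cvtColor(f['color'],cv2.COLOR_RGB2BGR))
E
python3 snap.py w1; python3 go.py 492 -340 115 82
```

```text
dp [-0.05, -0.07, 3.88] rot [0.03, -0.02, 0.02] rows 3.7
t 1.03 [ 494.3 -338.5  270.1] [ 1.798e+02 -1.000e-01  8.210e+01] q [-0.6   0.28  1.65  0.    1.21 -0.47] F [3.3 3.  0.3] 1.0 0.0
```

View pics/w1.png

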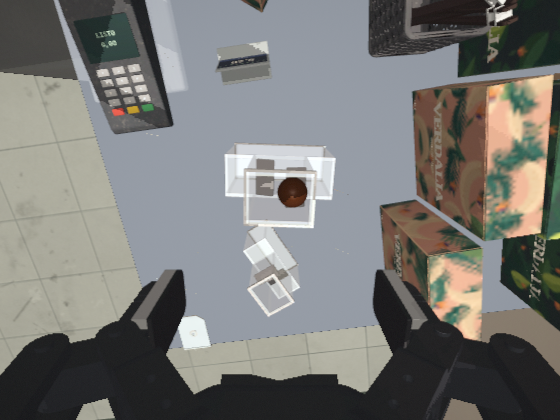

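The wrist view shows the large flask's mouth with corners (245,170), (317,172), (314,228), (243,226) and the ball at (292,192), on the image right, which is world +x. The flask is well aligned with the fingers at (165,300) and (395,300).

```bash
python3 - <<'E'
from h import *
f=pickle.load(open('pics/w1.pkl','rb'))
P=np.array([plane(f,p,165) for p in((245,170),(317,172),(314,228),(243,226))]);print(P.round(1),P.mean(0).round(1))
print(np.array([plane(f,p,88) for p in((225,150),(335,154),(333,198),(225,195))]).round(1))
E
python3 go.py 492 -340 115 82
```

```text
[[ 467.2 -309.2  165. ]
 [ 521.7 -318.3  165. ]
 [ 514.6 -363.9  165. ]
 [ 457.9 -354.4  165. ]] [ 490.3 -336.4  165. ]
[[ 440.9 -301.4   88. ]
 [ 547.9 -320.1   88. ]
 [ 542.1 -365.1   88. ]
 [ 432.2 -346.8   88. ]]
dp [-0.05, -0.07, 3.88] rot [0.03, -0.02, 0.02] rows 3.7
t 1.03 [ 494.3 -338.5  270.1] [ 1.798e+02 -1.000e-01  8.210e+01] q [-0.6   0.28  1.65  0.    1.21 -0.47] F [3.3 3.  0.3] 1.0 0.0
```

Request:
{"op": "play_rows", "data": {"dp": [[0.0, -0.1, 1.0], [0.0, -0.1, 2.0], [0.0, -0.1, 3.0], [0.0, -0.1, 3.85], [0.0, -0.1, 3.85]], "rot": [[0, 0, 0.25], [0, 0, 0.25], [0, 0, 0.25], [0, 0, 0.25], [0, 0, 0.25]]}}

```text
clock: 1.45
eef_pos: [480.3, -340.2, 108.7]
tcp_rot: [-3.132, -0.005, 1.4]
contact_force: [-2.1, 0.8, -1.0]
opening: 1.001
grasp_force: 0.0
```

Request:
{"op": "play_rows", "data": {"dp": [[0, 0, 0], [0, 0, 0], [0, 0, 0], [0, 0, 0], [0, 0, 0]], "rot": [[0, 0, 0], [0, 0, 0], [0, 0, 0], [0, 0, 0], [0, 0, 0]], "fingers": 0.0, "grip_force": 40}}

```text
clock: 1.87
eef_pos: [486.2, -344.4, 118.1]
tcp_rot: [3.137, 0.002, 1.4]
contact_force: [2.1, -1.4, 8.6]
opening: 0.628
grasp_force: 50.5
```

Request:
{"op": "play_rows", "data": {"dp": [[0, 0, 0], [0, 0, 0], [0, 0, 0], [0, 0, 0]], "rot": [[0, 0, 0], [0, 0, 0], [0, 0, 0], [0, 0, 0]]}}

```text
clock: 2.2
eef_pos: [486.1, -344.4, 118.0]
tcp_rot: [3.137, 0.002, 1.4]
contact_force: [2.1, -0.1, 8.6]
opening: 0.625
grasp_force: 50.5
```

Request:
{"op": "play_rows", "data": {"dp": [[0, 0, -0.4], [0, 0, -1.2], [0, 0, -2.1], [0, 0, -2.8], [0, 0, -3]], "rot": [[0, 0, 0], [0, 0, 0], [0, 0, 0], [0, 0, 0], [0, 0, 0]]}}

```text
clock: 2.62
eef_pos: [486.0, -344.3, 241.0]
tcp_rot: [3.135, 0.003, 1.4]
contact_force: [0.9, -0.1, -1.9]
opening: 0.628
grasp_force: 49.9
```

Request:
{"op": "play_rows", "data": {"dp": [[0, 0, 0], [0, 0, 0], [0, 0, 0]], "rot": [[0, 0, 0], [0, 0, 0], [0, 0, 0]]}}

```text
clock: 2.87
eef_pos: [483.2, -342.3, 233.5]
tcp_rot: [-3.139, -0.001, 1.4]
contact_force: [-0.5, -0.0, -2.6]
opening: 0.628
grasp_force: 49.8
```

```bash
python3 snap.py w2; python3 snap.py s2 side; python3 go.py 486 -344 238 80.2 40
python3 - <<'E'
import cv2,numpy as np
a=cv2.imread('pics/w2.png');b=cv2.imread('pics/s2.png')
A=cv2.resize(a[130:420,130:430],(400,387));B=cv2.resize(b[180:360,200:380],(400,400))
cv2.imwrite('pics/m2.png',np.hstack([A,B[:387]]))
E
```

```text
dp [-0.03, 0.07, -0.12] rot [6.64, -0.01, 0.01] rows 5.6
t 2.97 [ 483.3 -342.4  233.3] [-1.798e+02 -1.000e-01  8.020e+01] q [-0.62  0.3   1.7  -0.    1.14 -0.45] F [-0.1 -0.1 -2.6] 0.63 49.82109725475311
```

View pics/m2.png

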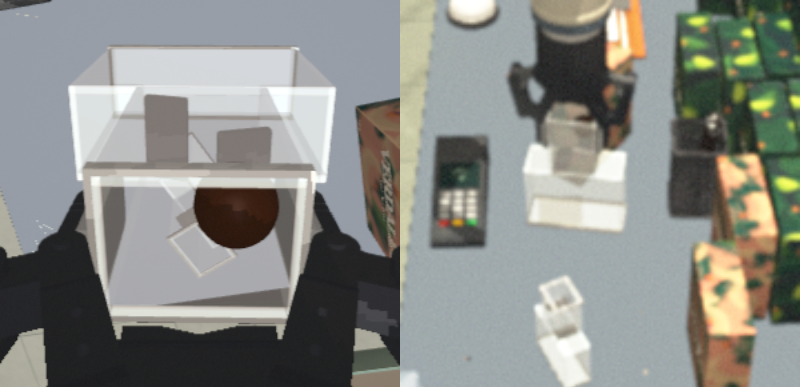

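Left: the wrist view shows the ball still high in the neck, at the image right. Right: the side view shows the flask hanging upright from the gripper. The first lean takes the top towards world -x.

Request:
{"op": "play_rows", "data": {"dp": [[0, 0, 0], [0, 0, 0], [0, 0, 0], [0, 0, 0], [0, 0, 0]], "rot": [[-0.8, 0, 0], [-2, 0, 0], [-3.2, 0, 0], [-4.4, 0, 0], [-5.4, 0, 0]]}}

```text
clock: 3.38
eef_pos: [482.8, -341.9, 233.8]
tcp_rot: [2.591, -0.001, 1.4]
contact_force: [1.4, 1.6, -3.6]
opening: 0.63
grasp_force: 49.3
```

Request:
{"op": "play_rows", "data": {"dp": [[0, 0, 0], [0, 0, 0], [0, 0, 0], [0, 0, 0], [0, 0, 0]], "rot": [[-0.8, 0, 0], [-0.9, 0, 0], [-0.9, 0, 0], [-0.9, 0, 0], [-0.9, 0, 0]]}}

```text
clock: 3.8
eef_pos: [485.1, -342.4, 234.9]
tcp_rot: [2.501, -0.002, 1.403]
contact_force: [0.2, 0.6, -2.8]
opening: 0.627
grasp_force: 49.3
```

Request:
{"op": "play_rows", "data": {"dp": [[0, 0, 0], [0, 0, 0], [0, 0, 0], [0, 0, 0], [0, 0, 0]], "rot": [[0, 0, 0], [0, 0, 0], [0, 0, 0], [0, 0, 0], [0, 0, 0]]}}

```text
clock: 4.22
eef_pos: [485.1, -342.2, 235.3]
tcp_rot: [2.499, -0.002, 1.403]
contact_force: [0.5, -0.7, -4.1]
opening: 0.624
grasp_force: 49.3
```

```bash
python3 snap.py w3; python3 go.py 484 -343 236 80.2 38
```

```text
dp [-0.02, -0.01, -0.03] rot [12.47, -0.02, 0.03] rows 10.4
t 4.27 [ 485.  -342.2  235.3] [ 1.432e+02 -1.000e-01  8.040e+01] q [-0.83  0.11  2.12  0.82  0.53 -1.31] F [-0.  -0.7 -2.6] 0.63 49.25279080867767
```

```bash
cat > ball.py <<'E'
import cv2,numpy as np,sys
for n in sys.argv[1:]:
    a=cv2.imread(f'pics/{n}.png')[100:400,150:410].astype(int); b,g,r=a[...,0],a[...,1],a[...,2]
    m=((r-b>25)&(r<130)&(g<r*.6)).astype('uint8')
    k,l,st,c=cv2.connectedComponentsWithStats(m)
    for i in np.argsort(-st[1:,4])[:2]+1: print(n,st[i][4],(c[i]+[150,100]).round(),st[i][2:4])
E
python3 ball.py w2 w3
```

```text
w2 2088 [307. 291.] [63 44]
w3 122 [257. 273.] [30  7]
w3 8 [358. 104.] [7 2]
```

The ball is now at the image left, against the +x wall. Next is the other lean.

Request:
{"op": "play_rows", "data": {"dp": [[0, 0, 0], [0, 0, 0], [0, 0, 0], [0, 0, 0], [0, 0, 0]], "rot": [[1, 0, 0], [2.1, 0, 0], [3.2, 0, 0], [4.3, 0, 0], [5.4, 0, 0]]}}

```text
clock: 4.68
eef_pos: [484.5, -343.4, 236.9]
tcp_rot: [3.023, 0.001, 1.4]
contact_force: [0.8, 1.0, -3.6]
opening: 0.624
grasp_force: 49.3
```

Request:
{"op": "play_rows", "data": {"dp": [[0, 0, 0], [0, 0, 0], [0, 0, 0], [0, 0, 0], [0, 0, 0]], "rot": [[1.1, 0, 0], [2.2, 0, 0], [3.3, 0, 0], [4.4, 0, 0], [5.5, 0, 0]]}}

```text
clock: 5.1
eef_pos: [486.0, -342.5, 236.1]
tcp_rot: [-2.686, -0.001, 1.403]
contact_force: [-0.7, -1.3, -3.6]
opening: 0.626
grasp_force: 49.4
```

Request:
{"op": "play_rows", "data": {"dp": [[0, 0, 0], [0, 0, 0], [0, 0, 0], [0, 0, 0], [0, 0, 0]], "rot": [[1.1, 0, 0], [1.5, 0, 0], [1.5, 0, 0], [1.5, 0, 0], [1.5, 0, 0]]}}

```text
clock: 5.52
eef_pos: [485.0, -342.4, 235.4]
tcp_rot: [-2.534, -0.003, 1.403]
contact_force: [-0.1, 0.1, -2.2]
opening: 0.63
grasp_force: 50.8
```

Request:
{"op": "play_rows", "data": {"dp": [[0, 0, 0], [0, 0, 0], [0, 0, 0], [0, 0, 0], [0, 0, 0]], "rot": [[0, 0, 0], [0, 0, 0], [0, 0, 0], [0, 0, 0], [0, 0, 0]]}}

```text
clock: 5.93
eef_pos: [484.7, -342.3, 235.7]
tcp_rot: [-2.532, -0.003, 1.403]
contact_force: [0.0, -0.4, -3.5]
opening: 0.624
grasp_force: 50.8
```

```bash
python3 snap.py w4;python3 ball.py w4; python3 go.py 484 -343 236 80.2 0
```

```text
w4 2 [260. 111.] [2 1]
w4 1 [254. 112.] [1 1]
dp [-0.02, -0.02, -0.0] rot [-5.82, -0.02, 0.03] rows 4.9
t 5.98 [ 484.8 -342.3  235.5] [-1.451e+02 -1.000e-01  8.040e+01] q [-0.51  0.63  1.31 -0.19  1.78 -0.32] F [-0.4 -0.3 -3.1] 0.63 50.777013301849365
```

View pics/w4.png

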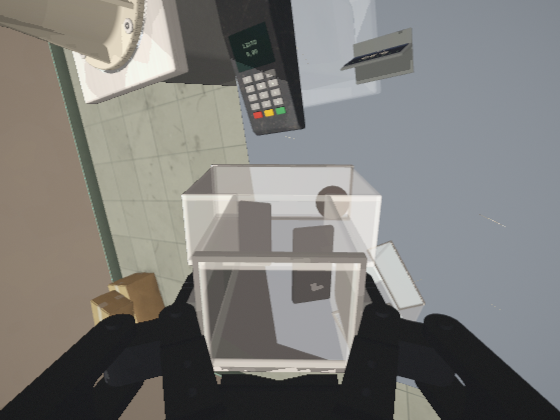

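The ball now lies in the belly at (333,203), seen through the belly wall in its +x-world corner, and the neck is empty. Next: set the flask upright and lift it.

Request:
{"op": "play_rows", "data": {"dp": [[0, 0, 0], [0, 0, 0], [0, 0, 0], [0, 0, 0], [0, 0, 0]], "rot": [[-1, 0, 0], [-2.1, 0, 0], [-3.3, 0, 0], [-4.5, 0, 0], [-5.5, 0, 0]]}}

```text
clock: 6.4
eef_pos: [484.8, -342.4, 236.3]
tcp_rot: [-3.114, -0.001, 1.402]
contact_force: [-0.1, 0.7, -2.5]
opening: 0.624
grasp_force: 50.6
```

Request:
{"op": "play_rows", "data": {"dp": [[0, 0, -0.5], [0, 0, -1.2], [0, 0, -2], [0, 0, -2.4], [0, 0, -2.4]], "rot": [[-0.32, 0, 0], [-0.32, 0, 0], [-0.32, 0, 0], [-0.32, 0, 0], [-0.32, 0, 0]]}}

```text
clock: 6.82
eef_pos: [489.2, -344.0, 335.8]
tcp_rot: [3.136, 0.0, 1.403]
contact_force: [0.7, -0.2, -2.4]
opening: 0.624
grasp_force: 50.7
```

```bash
python3 go.py 520 120 330 90 0
```

```text
dp [11.57, -1.18, 0.13] rot [0.05, 0.01, -1.6] rows 11.2
t 6.82 [ 489.2 -344.   335.8] [179.7   0.   80.4] q [-0.62  0.23  1.57  0.    1.34 -0.45] F [ 0.7 -0.2 -2.4] 0.62 50.71100056171417
```

Request:
{"op": "play_rows", "data": {"dp": [[0.7, -0.1, 0], [1.6, -0.2, 0], [2.6, -0.3, 0], [3.6, -0.4, 0], [4.6, -0.5, 0]], "rot": [[0, 0, 0], [0, 0, 0], [0, 0, 0], [0, 0, 0], [0, 0, 0]]}}

```text
clock: 7.23
eef_pos: [497.8, -156.5, 329.9]
tcp_rot: [-3.138, -0.003, 1.402]
contact_force: [0.9, 0.0, -3.2]
opening: 0.625
grasp_force: 49.6
```

Request:
{"op": "play_rows", "data": {"dp": [[1, -0.1, 0], [2, -0.2, 0], [3, -0.3, 0], [4, -0.4, 0], [5, -0.5, 0]], "rot": [[0, 0, 0], [0, 0, 0], [0, 0, 0], [0, 0, 0], [0, 0, 0]]}}

```text
clock: 7.65
eef_pos: [511.6, 44.1, 330.7]
tcp_rot: [-3.139, -0.002, 1.403]
contact_force: [1.1, -0.2, -3.1]
opening: 0.629
grasp_force: 49.6
```

Request:
{"op": "play_rows", "data": {"dp": [[0.9, -0.1, 0], [1.6, -0.2, 0], [1.9, -0.2, 0], [2, -0.2, 0], [2, -0.2, 0]], "rot": [[0, 0, -0.4], [0, 0, -0.8], [0, 0, -1.2], [0, 0, -1.6], [0, 0, -1.6]]}}

```text
clock: 8.07
eef_pos: [517.6, 123.2, 330.9]
tcp_rot: [-3.139, -0.002, 1.575]
contact_force: [-0.4, -0.1, -2.6]
opening: 0.627
grasp_force: 49.6
```

Request:
{"op": "play_rows", "data": {"dp": [[0, 0, 0], [0, 0, 0], [0, 0, 0]], "rot": [[0, 0, 0], [0, 0, 0], [0, 0, 0]]}}

```text
clock: 8.32
eef_pos: [518.2, 121.5, 332.1]
tcp_rot: [-3.141, -0.002, 1.568]
contact_force: [-1.2, -0.1, -2.7]
opening: 0.629
grasp_force: 49.6
```

```bash
python3 snap.py w5; python3 go.py 526 330 330 90 0
```

```text
dp [5.21, 0.18, 0.07] rot [-0.0, -0.02, -0.02] rows 5.0
t 8.37 [518.3 121.6 332.2] [-1.80e+02 -1.00e-01  8.99e+01] q [0.23 0.12 1.71 0.   1.31 0.23] F [-0.  -0.3 -2.5] 0.62 49.55057144165039
```

View pics/w5.png

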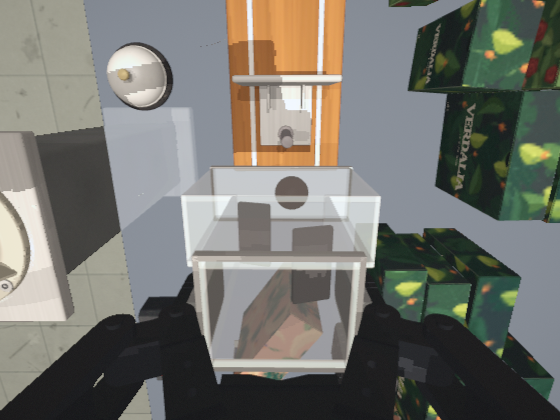

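The view from y=120 shows the board with edges at x 228 and 345 at the top, the plate top at (232–342, 77), the post at (286,132) and the ball in the belly at (291,192). The wall is out of view, so I go further.

Request:
{"op": "play_rows", "data": {"dp": [[0.7, 0.1, 0], [1.6, 0.1, 0], [2.4, 0.2, 0], [2.6, 0.2, 0], [2.6, 0.2, 0]], "rot": [[0, 0, 0], [0, 0, 0], [0, 0, 0], [0, 0, 0], [0, 0, 0]]}}

```text
clock: 8.78
eef_pos: [526.5, 228.0, 332.5]
tcp_rot: [-3.141, -0.003, 1.572]
contact_force: [-0.5, -0.2, -3.1]
opening: 0.629
grasp_force: 49.2
```

Request:
{"op": "play_rows", "data": {"dp": [[0, 0, 0], [0, 0, 0], [0, 0, 0]], "rot": [[0, 0, 0], [0, 0, 0], [0, 0, 0]]}}

```text
clock: 9.03
eef_pos: [526.4, 225.2, 332.8]
tcp_rot: [-3.141, -0.002, 1.569]
contact_force: [0.0, -1.0, -2.6]
opening: 0.624
grasp_force: 49.2
```

```bash
python3 snap.py w6; python3 go.py 526 330 330 90 0
```

```text
dp [2.62, -0.02, 0.08] rot [-0.0, -0.02, -0.02] rows 2.5
t 9.08 [526.4 225.3 332.9] [-1.80e+02 -1.00e-01  8.99e+01] q [0.4  0.19 1.63 0.   1.33 0.4 ] F [ 0.4  0.8 -2.2] 0.63 49.21756625175476
```

View pics/w6.png

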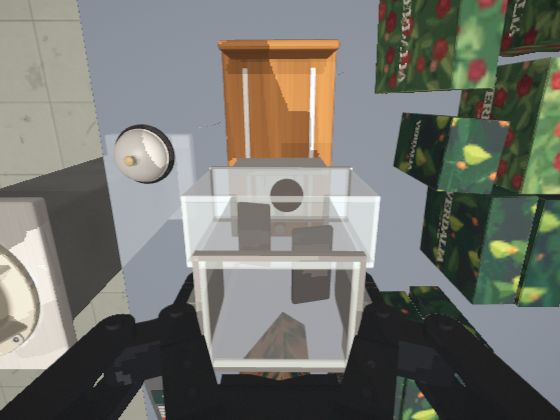

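Here the wall's top inner edge is at (221–338, 50), its foot at about row 68, and the plate top at about (229–331, 160), behind the flask.

```bash
python3 - <<'E'
from h import *
np.set_printoptions(precision=1,suppress=True)
f=pickle.load(open('pics/w5.pkl','rb'));g=pickle.load(open('pics/w6.pkl','rb'))
P=lambda f,p,z:plane(f,p,z)[:2]
print('plate top inner',P(f,(232,75),95),P(f,(341,75),95),'outer',P(f,(232,82),95),P(f,(341,82),95))
print('post',P(f,(286,132),111)); 
print('board L',P(f,(228,2),8),P(f,(233,163),8),'R',P(f,(345,2),8),P(f,(337,163),8))
print('wall top inner',P(g,(222,50),95),P(g,(336,50),95),'outer',P(g,(220,41),95),P(g,(339,41),95),'foot',P(g,(246,68),8),P(g,(312,68),8))
print('w6 board L',P(g,(227,75),8),P(g,(232,155),8),'R',P(g,(333,75),8),P(g,(329,155),8))
print('plate w6',P(g,(229,158),95),P(g,(331,158),95))
S=pickle.load(open('f0.pkl','rb'))['scene'];D=pickle.load(open('f0.pkl','rb'))['side']
for y in (350,360,370): print(y,proj(S,(461,y,95)),proj(D,(526,y,95)))
import cv2
a=cv2.cvtColor(g['color'],cv2.COLOR_RGB2GRAY)[30:85,270:290].mean(1); print(a.astype(int))
E
```

```text
plate top inner [466.6 227.7] [584.1 227.4] outer [466.2 220.7] [584.5 220.3]
post [524.7 168.8]
board L [453.9 318.2] [450.8 116.4] R [599.6 317.8] [600.1 115.9]
wall top inner [465.4 356. ] [585.8 355.7] outer [463.7 364.6] [588.5 364.3] foot [482. 346.] [569.1 345.8]
w6 board L [456.5 337.5] [458.2 231.4] R [597.2 337.1] [596.7 231. ]
plate w6 [467.1 241.5] [585.9 241.3]
350 [167.3 287.6] [285.  143.9]
360 [163.2 289.9] [284.9 142.4]
370 [159.  292.2] [284.8 141. ]
[146 146 146 146 146 146 146 146 146 121 154 165 172 177 179 178 157 158
 143  95  73  71  70  71  72  72  72  74  72 142 146 146 155 156 156 157
 151 150 150 151 151 148 148 148 160 161 161 161 161 158 156 155 153 153
 153]
```

```bash
python3 - <<'E'
from h import *
np.set_printoptions(precision=1,suppress=True)
g=pickle.load(open('pics/w6.pkl','rb'));s=g['s'];z=s['eef_pos'][2]
for dz in(44,47,50): print(dz,[plane(g,p,z+dz)[:2]-s['eef_pos'][:2] for p in((193,255),(371,255),(355,367),(214,367))])
print('shoulder',[plane(g,p,z-30)[:2]-s['eef_pos'][:2] for p in((184,197),(379,197),(187,265),(375,265))])
print('foot', [plane(g,p,z-118)[:2]-s['eef_pos'][:2] for p in((210,168),(352,168))])
E
```

```text
44 [array([-29.7,  30.8]), array([29.7, 30.7]), array([ 27.7, -16. ]), array([-25.6, -15.9])]
47 [array([-28.8,  32.3]), array([28.8, 32.2]), array([ 26.8, -13.1]), array([-24.9, -13. ])]
50 [array([-27.9,  33.8]), array([27.9, 33.7]), array([ 25.9, -10.2]), array([-24.1, -10.1])]
shoulder [array([-53.2,  29.5]), array([54. , 29.3]), array([-55.3, -12.2]), array([ 55.5, -12.5])]
foot [array([-56.7,  28.3]), array([57.8, 28. ])]
```

Request:
{"op": "play_rows", "data": {"dp": [[0.6, 0, 0], [1.4, 0, 0], [2.2, 0, 0.2], [2.45, 0, 0.6], [2.45, 0, 1.4]], "rot": [[0, 0, 0], [0, 0, 0], [0, 0, 0], [0, 0, 0], [0, 0, 0]]}}

```text
clock: 9.5
eef_pos: [528.4, 327.7, 280.0]
tcp_rot: [3.136, -0.007, 1.571]
contact_force: [1.6, -0.0, -3.3]
opening: 0.629
grasp_force: 49.2
```

Request:
{"op": "play_rows", "data": {"dp": [[0, 0, 0.7], [0, 0, 1.5], [0, 0, 2.0], [0, 0, 2.2], [0, 0, 2.2]], "rot": [[0, 0, 0], [0, 0, 0], [0, 0, 0], [0, 0, 0], [0, 0, 0]]}}

```text
clock: 9.92
eef_pos: [525.6, 323.5, 187.1]
tcp_rot: [-3.138, -0.001, 1.569]
contact_force: [0.1, 0.5, -3.0]
opening: 0.629
grasp_force: 49.0
```

Request:
{"op": "play_rows", "data": {"dp": [[0, 0, 0], [0, 0, 0], [0, 0, 0]], "rot": [[0, 0, 0], [0, 0, 0], [0, 0, 0]]}}

```text
clock: 10.17
eef_pos: [527.5, 325.3, 191.0]
tcp_rot: [3.139, -0.004, 1.57]
contact_force: [0.5, 0.4, -2.9]
opening: 0.625
grasp_force: 49.0
```

```bash
python3 go.py 525 324 130 90 0
```

```text
dp [-0.04, -0.07, 1.52] rot [0.02, -0.04, -0.01] rows 1.5
t 10.17 [527.5 325.3 191. ] [179.9  -0.3  90. ] q [0.55 0.38 1.69 0.   1.07 0.55] F [ 0.5  0.4 -2.9] 0.63 49.02873158454895
```

Request:
{"op": "play_rows", "data": {"dp": [[-0.02, -0.05, 0.4], [-0.04, -0.06, 0.9], [-0.04, -0.06, 1.3], [-0.04, -0.06, 1.5], [-0.04, -0.06, 1.55]], "rot": [[0, 0, 0], [0, 0, 0], [0, 0, 0], [0, 0, 0], [0, 0, 0]]}}

```text
clock: 10.58
eef_pos: [523.7, 323.2, 126.4]
tcp_rot: [-3.141, -0.002, 1.57]
contact_force: [-0.3, -0.0, -2.8]
opening: 0.626
grasp_force: 49.0
```

Request:
{"op": "play_rows", "data": {"dp": [[0, 0, 0], [0, 0, 0]], "rot": [[0, 0, 0], [0, 0, 0]]}}

```text
clock: 10.75
eef_pos: [524.8, 323.9, 128.2]
tcp_rot: [3.14, -0.004, 1.57]
contact_force: [0.9, 0.2, -2.0]
opening: 0.628
grasp_force: 49.0
```

Request:
{"op": "play_rows", "data": {"dp": [[0, 0, 0.03], [0, 0, 0.06], [0, 0, 0.06]], "rot": [[0, 0, 0], [0, 0, 0], [0, 0, 0]]}}

```text
clock: 11.0
eef_pos: [524.7, 323.8, 125.8]
tcp_rot: [3.14, -0.004, 1.57]
contact_force: [1.1, -1.6, 3.8]
opening: 0.627
grasp_force: 49.6
```

Request:
{"op": "play_rows", "data": {"dp": [[0, 0, 0], [0, 0, 0], [0, 0, 0], [0, 0, 0], [0, 0, 0]], "rot": [[0, 0, 0], [0, 0, 0], [0, 0, 0], [0, 0, 0], [0, 0, 0]], "fingers": 1.0}}

```text
clock: 11.42
eef_pos: [523.9, 323.4, 124.6]
tcp_rot: [-3.141, -0.003, 1.57]
contact_force: [0.6, 0.1, 0.1]
opening: 0.998
grasp_force: 0.0
```

Request:
{"op": "play_rows", "data": {"dp": [[0, 0, -0.5], [0, 0, -1.4], [0, 0, -2.3], [0, 0, -3.2], [0, 0, -4.1]], "rot": [[0, 0, 0], [0, 0, 0], [0, 0, 0], [0, 0, 0], [0, 0, 0]]}}

```text
clock: 11.83
eef_pos: [523.7, 322.8, 290.2]
tcp_rot: [-3.141, -0.003, 1.57]
contact_force: [0.8, -0.5, -0.3]
opening: 1.001
grasp_force: 0.0
```

```bash
python3 go.py 513 -108 290 54 0
```

```text
dp [-10.77, -0.26, -0.02] rot [-0.01, -0.02, 6.0] rows 10.3
t 11.83 [523.7 322.8 290.2] [-180.    -0.2   90. ] q [0.55 0.29 1.59 0.   1.26 0.55] F [ 0.8 -0.5 -0.3] 1.0 0.0
```

Request:
{"op": "play_rows", "data": {"dp": [[-1, 0, 0], [-2, 0, 0], [-3, 0, 0], [-4, -0.1, 0], [-5, -0.1, 0]], "rot": [[0, 0, 0], [0, 0, 0], [0, 0, 0], [0, 0, 0], [0, 0, 0]]}}

```text
clock: 12.25
eef_pos: [519.1, 121.3, 288.1]
tcp_rot: [-3.141, -0.003, 1.571]
contact_force: [0.7, -0.0, 0.2]
opening: 1.002
grasp_force: 0.0
```

Request:
{"op": "play_rows", "data": {"dp": [[-1, 0, 0], [-2, 0, 0], [-3, 0, 0], [-4, -0.1, 0], [-5, -0.1, 0]], "rot": [[0, 0, 1], [0, 0, 2], [0, 0, 3], [0, 0, 4], [0, 0, 5]]}}

```text
clock: 12.67
eef_pos: [515.0, -78.8, 287.6]
tcp_rot: [-3.14, -0.002, 1.042]
contact_force: [2.0, -1.0, -0.3]
opening: 1.0
grasp_force: 0.0
```

```bash
python3 go.py 513 -108 290 54 0
```

```text
dp [-0.65, 0.33, -0.06] rot [-0.02, -0.02, 0.95] rows 0.8
t 12.67 [515.  -78.8 287.6] [-1.799e+02 -1.000e-01  5.970e+01] q [-0.16  0.14  1.79  0.    1.22  0.37] F [ 2.  -1.  -0.3] 1.0 0.0
```

Request:
{"op": "play_rows", "data": {"dp": [[-0.5, 0.25, 0], [-0.65, 0.33, 0], [-0.65, 0.33, 0], [-0.65, 0.33, 0], [-0.65, 0.33, 0]], "rot": [[0, 0, 0.9], [0, 0, 0.9], [0, 0, 0.9], [0, 0, 0.9], [0, 0, 0.9]]}}

```text
clock: 13.08
eef_pos: [514.3, -105.0, 287.3]
tcp_rot: [-3.139, -0.003, 0.955]
contact_force: [-0.6, -0.2, 0.3]
opening: 0.999
grasp_force: 0.0
```

```bash
python3 snap.py w7; python3 go.py 513 -108 130 54 0
```

```text
dp [-0.09, 0.03, 3.93] rot [-0.02, -0.02, 0.12] rows 3.8
t 13.13 [ 514.3 -104.8  287.4] [-1.799e+02 -1.000e-01  5.470e+01] q [-0.21  0.14  1.78  0.    1.22  0.41] F [0.3 0.3 0.2] 1.0 0.0
```

View pics/w7.png

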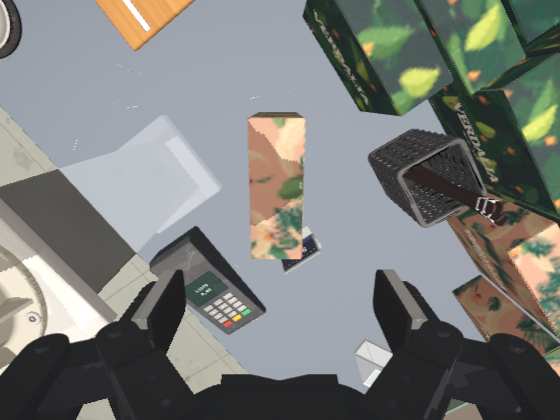

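The carton top is centred at (276,188), with corners (248,118), (304,118), (301,259), (250,257), well aligned with the fingers. The easel is beside its foot at (300,250) and is low enough to clear.

```bash
python3 - <<'E'
from h import *
f=pickle.load(open('pics/w7.pkl','rb'))
P=np.array([plane(f,p,150)[:2] for p in((248,118),(304,118),(301,259),(250,257))]);print(P.round(1),P.mean(0).round(1))
v=P[0]+P[1]-P[2]-P[3];print(np.degrees(np.arctan2(v[1],v[0])),np.linalg.norm(v)/2)
E
python3 go.py 512 -107 117 54
```

```text
[[ 530.4  -36. ]
 [ 568.2  -62.8]
 [ 493.7 -168.3]
 [ 455.4 -138.7]] [ 512.  -101.4]
54.31959147835159 128.157034257399
dp [-0.09, -0.01, 4.26] rot [-0.02, -0.02, 0.12] rows 4.1
t 13.13 [ 514.3 -104.8  287.4] [-1.799e+02 -1.000e-01  5.470e+01] q [-0.21  0.14  1.78  0.    1.22  0.41] F [0.3 0.3 0.2] 1.0 0.0
```

Request:
{"op": "play_rows", "data": {"dp": [[0.02, -0.08, 1], [0.02, -0.08, 2], [0.02, -0.08, 3], [0.02, -0.08, 4], [0.02, -0.08, 4.25]], "rot": [[0, 0, 0.05], [0, 0, 0.05], [0, 0, 0.05], [0, 0, 0.05], [0, 0, 0.05]]}}

```text
clock: 13.55
eef_pos: [508.6, -101.1, 112.4]
tcp_rot: [-3.133, 0.001, 0.95]
contact_force: [-2.0, 0.2, -0.1]
opening: 0.999
grasp_force: 0.0
```

Request:
{"op": "play_rows", "data": {"dp": [[0, 0, 0], [0, 0, 0], [0, 0, 0], [0, 0, 0], [0, 0, 0]], "rot": [[0, 0, 0], [0, 0, 0], [0, 0, 0], [0, 0, 0], [0, 0, 0]], "fingers": 0.0, "grip_force": 40}}

```text
clock: 13.97
eef_pos: [513.8, -103.2, 119.9]
tcp_rot: [3.14, -0.004, 0.947]
contact_force: [-0.7, 2.4, 8.1]
opening: 0.557
grasp_force: 42.5
```

Request:
{"op": "play_rows", "data": {"dp": [[0, 0, 0], [0, 0, 0], [0, 0, 0]], "rot": [[0, 0, 0], [0, 0, 0], [0, 0, 0]]}}

```text
clock: 14.22
eef_pos: [513.9, -103.2, 120.0]
tcp_rot: [3.14, -0.004, 0.947]
contact_force: [-0.5, 2.9, 7.7]
opening: 0.56
grasp_force: 42.5
```

Request:
{"op": "play_rows", "data": {"dp": [[0, 0, -0.5], [0, 0, -1.4], [0, 0, -2.4], [0, 0, -3.4], [0, 0, -4.3]], "rot": [[0, 0, 0], [0, 0, 0], [0, 0, 0], [0, 0, 0], [0, 0, 0]]}}

```text
clock: 14.63
eef_pos: [512.2, -103.8, 293.4]
tcp_rot: [3.141, -0.003, 0.947]
contact_force: [1.9, -0.3, -2.1]
opening: 0.558
grasp_force: 42.8
```

```bash
python3 go.py 525 100 300 180; python3 go.py 525 100 300 0
```

```text
dp [4.32, -2.71, -0.15] rot [0.04, -0.01, -20.95] rows 17.6
t 14.63 [ 512.2 -103.8  293.4] [179.9  -0.2  54.3] q [-0.2   0.13  1.78  0.    1.23  0.42] F [ 1.9 -0.3 -2.1] 0.56 42.78975784778595
dp [4.32, -2.71, -0.15] rot [-0.01, -0.03, 9.05] rows 7.6
t 14.63 [ 512.2 -103.8  293.4] [179.9  -0.2  54.3] q [-0.2   0.13  1.78  0.    1.23  0.42] F [ 1.9 -0.3 -2.1] 0.56 42.78975784778595
```

Request:
{"op": "play_rows", "data": {"dp": [[0.6, -0.4, 0], [1.4, -0.9, 0], [2.2, -1.4, 0], [3.0, -1.9, 0], [3.8, -2.4, 0]], "rot": [[0, 0, 1], [0, 0, 2], [0, 0, 3.1], [0, 0, 4.2], [0, 0, 5.3]]}}

```text
clock: 15.05
eef_pos: [522.8, 74.9, 291.6]
tcp_rot: [-3.14, -0.003, 0.393]
contact_force: [1.2, -1.3, -1.6]
opening: 0.559
grasp_force: 42.7
```

```bash
python3 go.py 525 262 295 0
```

```text
dp [1.84, -4.3, -0.07] rot [-0.02, -0.03, 3.76] rows 4.5
t 15.05 [522.8  74.9 291.6] [-179.9   -0.2   22.5] q [0.14 0.14 1.77 0.   1.22 1.31] F [ 1.2 -1.3 -1.6] 0.56 42.6538610458374
```

Request:
{"op": "play_rows", "data": {"dp": [[0.4, -0.9, 0], [0.8, -1.8, 0], [1.2, -2.7, 0], [1.55, -3.6, 0], [1.75, -4.1, 0]], "rot": [[0, 0, 0.9], [0, 0, 1.8], [0, 0, 2.7], [0, 0, 3.7], [0, 0, 3.76]]}}

```text
clock: 15.47
eef_pos: [523.3, 255.5, 291.9]
tcp_rot: [-3.137, -0.002, 0.0]
contact_force: [0.6, -0.8, -1.4]
opening: 0.56
grasp_force: 42.7
```

Request:
{"op": "play_rows", "data": {"dp": [[0, 0, 0], [0, 0, 0], [0, 0, 0], [0, 0, 0]], "rot": [[0, 0, 0], [0, 0, 0], [0, 0, 0], [0, 0, 0]]}}

```text
clock: 15.8
eef_pos: [523.6, 250.6, 291.0]
tcp_rot: [-3.139, -0.0, 0.005]
contact_force: [0.8, -0.7, -2.2]
opening: 0.551
grasp_force: 42.8
```

```bash
python3 snap.py w8;python3 snap.py s8 scene; python3 go.py 525 263 132 0
python3 - <<'E'
import cv2,numpy as np
a=cv2.imread('pics/w8.png');b=cv2.imread('pics/s8.png')
B=cv2.resize(b[160:340,110:310],(400,360))
A=cv2.resize(a[:, :],(480,360))[:, :400]
cv2.imwrite('pics/m8.png',np.hstack([A,B]))
E
```

```text
dp [0.03, -0.3, 3.97] rot [-0.03, -0.0, 0.04] rows 3.8
t 15.9 [523.7 250.6 290.8] [-179.8   -0.     0.3] q [0.44 0.23 1.66 0.   1.24 2.01] F [ 0.2  0.4 -2.2] 0.55 42.79839634895325
```

View pics/m8.png

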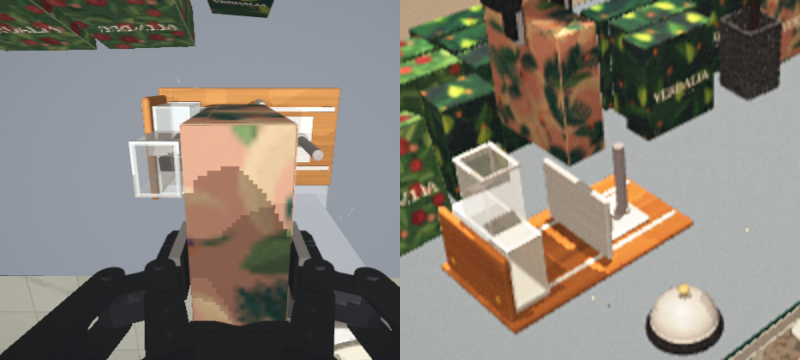

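The flask stands upright in the rack against the end wall, the carton hangs above the gap, and the stop and post are clear. That was my 11th view, one over the limit of 10, so from here I use numbers only.

```bash
python3 - <<'E'
from h import *
f=pickle.load(open('pics/s8.pkl','rb'))
for p,z in (((488,142),173),((523,167),173),((487,185),173),((453,158),173),((544,158),95),((610,202),95),((440,211),95),((516,266),95)):
    print(p,plane(f,((p[0]-400)/2+110,p[1]/2+160),z)[:2].round(1))
E
```

```text
(488, 142) [554.7 310.4]
(523, 167) [489.5 310.3]
(487, 185) [488.4 353.8]
(453, 158) [554.1 352.9]
(544, 158) [585.6 225. ]
(610, 202) [462.5 223.1]
(440, 211) [580.8 366.2]
(516, 266) [446.1 358.4]
```

Request:
{"op": "play_rows", "data": {"dp": [[0.03, -0.2, 0], [0.03, -0.3, 0.5], [0.03, -0.3, 1.4], [0.03, -0.3, 2.2], [0.03, -0.3, 2.8]], "rot": [[0, 0, 0], [0, 0, 0.04], [0, 0, 0.04], [0, 0, 0.04], [0, 0, 0.04]]}}

```text
clock: 16.32
eef_pos: [524.1, 263.7, 176.2]
tcp_rot: [-3.139, 0.001, 0.001]
contact_force: [-0.2, -0.7, -2.2]
opening: 0.554
grasp_force: 42.8
```

Request:
{"op": "play_rows", "data": {"dp": [[0, 0, 0.4], [0, 0, 0.8], [0, 0, 1.0], [0, 0, 1.1], [0, 0, 1.1]], "rot": [[0, 0, 0], [0, 0, 0], [0, 0, 0], [0, 0, 0], [0, 0, 0]]}}

```text
clock: 16.73
eef_pos: [524.6, 264.0, 134.0]
tcp_rot: [-3.139, 0.001, 0.001]
contact_force: [-0.5, 0.0, -2.2]
opening: 0.555
grasp_force: 42.8
```

Request:
{"op": "play_rows", "data": {"dp": [[0, 0, 0], [0, 0, 0]], "rot": [[0, 0, 0], [0, 0, 0]]}}

```text
clock: 16.9
eef_pos: [525.4, 264.5, 135.5]
tcp_rot: [-3.138, -0.001, 0.002]
contact_force: [1.0, 0.4, -2.4]
opening: 0.553
grasp_force: 42.8
```

Request:
{"op": "play_rows", "data": {"dp": [[0, 0, 0.06], [0, 0, 0.12], [0, 0, 0.17], [0, 0, 0.17]], "rot": [[0, 0, 0], [0, 0, 0], [0, 0, 0], [0, 0, 0]]}}

```text
clock: 17.23
eef_pos: [524.8, 264.4, 128.4]
tcp_rot: [-3.138, -0.0, 0.002]
contact_force: [-2.6, 1.0, 5.5]
opening: 0.556
grasp_force: 43.7
```

Request:
{"op": "play_rows", "data": {"dp": [[0, 0, 0], [0, 0, 0], [0, 0, 0], [0, 0, 0]], "rot": [[0, 0, 0], [0, 0, 0], [0, 0, 0], [0, 0, 0]], "fingers": 0.68}}

```text
clock: 17.57
eef_pos: [525.0, 264.2, 127.9]
tcp_rot: [-3.139, -0.0, 0.001]
contact_force: [-0.2, -0.9, 1.8]
opening: 0.682
grasp_force: 1.3
```

Request:
{"op": "play_rows", "data": {"dp": [[0, 0, -0.2], [0, 0, -0.7], [0, 0, -1.4], [0, 0, -2.2], [0, 0, -3]], "rot": [[0, 0, 0], [0, 0, 0], [0, 0, 0], [0, 0, 0], [0, 0, 0]]}}

```text
clock: 17.98
eef_pos: [524.2, 263.6, 249.0]
tcp_rot: [-3.139, 0.001, 0.002]
contact_force: [0.6, 1.8, 0.6]
opening: 0.679
grasp_force: 0.0
```

```bash
python3 snap.py s9 scene; python3 go.py 525 125 250 0;python3 go.py 525 125 250 90; python3 go.py 525 125 250 30
```

```text
dp [-0.06, 3.5, 0.13] rot [-0.06, -0.07, 0.02] rows 3.4
t 18.03 [527.2 265.1 256.1] [-1.796e+02 -4.000e-01  1.000e-01] q [0.46 0.27 1.69 0.   1.17 2.03] F [2.7 0.8 6.2] 0.68 0.0
dp [-0.06, 3.5, 0.13] rot [0.01, -0.1, -14.98] rows 12.6
t 18.03 [527.2 265.1 256.1] [-1.796e+02 -4.000e-01  1.000e-01] q [0.46 0.27 1.69 0.   1.17 2.03] F [2.7 0.8 6.2] 0.68 0.0
dp [-0.06, 3.5, 0.13] rot [-0.04, -0.09, -4.98] rows 4.2
t 18.03 [527.2 265.1 256.1] [-1.796e+02 -4.000e-01  1.000e-01] q [0.46 0.27 1.69 0.   1.17 2.03] F [2.7 0.8 6.2] 0.68 0.0
```

Request:
{"op": "play_rows", "data": {"dp": [[0, 0.7, 0], [0, 1.6, 0], [0, 2.4, 0], [0, 2.65, 0], [0, 2.65, 0]], "rot": [[0, 0, 0], [0, 0, 0], [0, 0, 0], [0, 0, 0], [0, 0, 0]], "fingers": 0.6}}

```text
clock: 18.45
eef_pos: [524.8, 155.8, 247.7]
tcp_rot: [-3.139, 0.0, -0.001]
contact_force: [0.4, -0.1, 0.0]
opening: 0.6
grasp_force: 0.0
```

Request:
{"op": "play_rows", "data": {"dp": [[0, 0, 0], [0, 0, 0], [0, 0, 0]], "rot": [[0, 0, 0], [0, 0, 0], [0, 0, 0]]}}

```text
clock: 18.7
eef_pos: [525.0, 159.0, 247.4]
tcp_rot: [-3.138, 0.0, 0.003]
contact_force: [0.3, -1.2, 0.0]
opening: 0.601
grasp_force: 0.0
```

```bash
python3 snap.py w10; python3 go.py 525 157 84 0; python3 - <<'E'
from h import *
f=pickle.load(open('pics/w10.pkl','rb'))
# predicted pixels of post top, and find it: grey bright blob near
print(proj(f,(525,157,111)),proj(f,(525,157,60)))
S=pickle.load(open('pics/s9.pkl','rb')); o=pickle.load(open('f0.pkl','rb'))['scene']
# did post/plate move? template match of post top patch
t=o['color'][226:250,210:230]; m=cv2.matchTemplate(S['color'][215:262,198:242],t,cv2.TM_CCOEFF_NORMED); print(cv2.minMaxLoc(m), 'expect',(12,11))
E
```

```text
dp [0.0, 0.06, 4.08] rot [-0.03, 0.0, 0.03] rows 3.9
t 18.75 [524.9 158.9 247.3] [-179.8    0.     0.2] q [0.29 0.22 1.78 0.   1.14 1.86] F [ 0.1 -0.  -0.2] 0.6 0.0
[281.54072028 193.94821129] [281.31402535 180.47904823]
(-0.30174627900123596, 0.9587547183036804, (21, 3), (12, 11)) expect (12, 11)
```

```bash
python3 - <<'E'
import cv2
g=cv2.imread('pics/w10.png',0)
for r in (186,190,194,198,202,206): print(r,g[r,250:314:2].tolist())
E
```

```text
186 [180, 192, 203, 202, 202, 202, 202, 202, 202, 201, 202, 182, 98, 100, 118, 126, 139, 106, 104, 163, 169, 168, 87, 85, 84, 127, 149, 149, 149, 148, 148, 149]
190 [123, 153, 171, 171, 203, 203, 203, 203, 203, 203, 203, 174, 142, 150, 149, 146, 143, 191, 193, 159, 173, 173, 91, 83, 83, 125, 145, 145, 144, 144, 144, 144]
194 [148, 206, 206, 206, 205, 205, 205, 205, 205, 205, 206, 188, 142, 145, 112, 110, 111, 114, 110, 164, 172, 172, 100, 100, 100, 100, 160, 160, 156, 151, 150, 150]
198 [207, 207, 207, 207, 208, 208, 207, 208, 207, 207, 207, 207, 193, 116, 109, 110, 114, 138, 250, 248, 220, 191, 112, 116, 115, 115, 168, 168, 168, 142, 142, 142]
202 [118, 119, 119, 119, 118, 119, 118, 119, 119, 119, 119, 118, 118, 119, 118, 153, 173, 173, 173, 173, 173, 173, 173, 173, 173, 173, 172, 173, 172, 162, 162, 163]
206 [200, 201, 201, 201, 201, 202, 201, 202, 202, 202, 202, 202, 202, 202, 203, 237, 254, 254, 254, 254, 254, 254, 254, 254, 254, 254, 254, 254, 254, 254, 251, 252]
```

Request:
{"op": "play_rows", "data": {"dp": [[0, 0.05, 0.8], [0, 0.05, 1.8], [0, 0.05, 2.8], [0, 0.05, 3.6], [0, 0.05, 4.05]], "rot": [[0, 0, 0], [0, 0, 0], [0, 0, 0], [0, 0, 0], [0, 0, 0]]}}

```text
clock: 19.17
eef_pos: [522.7, 156.6, 81.6]
tcp_rot: [-3.14, 0.004, 0.003]
contact_force: [-1.2, 0.3, 0.1]
opening: 0.6
grasp_force: 0.0
```

Request:
{"op": "play_rows", "data": {"dp": [[0, 0, 0], [0, 0, 0], [0, 0, 0], [0, 0, 0], [0, 0, 0]], "rot": [[0, 0, 0], [0, 0, 0], [0, 0, 0], [0, 0, 0], [0, 0, 0]], "fingers": 0.0, "grip_force": 40}}

```text
clock: 19.58
eef_pos: [525.8, 156.9, 86.7]
tcp_rot: [-3.138, -0.002, 0.002]
contact_force: [0.3, 1.8, -1.1]
opening: 0.144
grasp_force: 39.3
```

Request:
{"op": "play_rows", "data": {"dp": [[0, 0, 0], [0, 0, 0], [0, 0, 0]], "rot": [[0, 0, 0], [0, 0, 0], [0, 0, 0]]}}

```text
clock: 19.83
eef_pos: [525.8, 156.6, 86.7]
tcp_rot: [-3.138, -0.002, 0.002]
contact_force: [-1.0, 1.3, 6.0]
opening: 0.148
grasp_force: 40.3
```

Request:
{"op": "play_rows", "data": {"dp": [[0, -0.1, 0], [0, -0.25, 0], [0, -0.4, 0], [0, -0.55, 0], [0, -0.65, 0]], "rot": [[0, 0, 0], [0, 0, 0], [0, 0, 0], [0, 0, 0], [0, 0, 0]]}}

```text
clock: 20.25
eef_pos: [525.7, 182.4, 86.7]
tcp_rot: [-3.139, -0.002, 0.002]
contact_force: [-1.1, -3.4, 7.6]
opening: 0.144
grasp_force: 40.3
```

Request:
{"op": "play_rows", "data": {"dp": [[0, -0.05, 0], [0, -0.1, 0], [0, -0.14, 0], [0, -0.17, 0], [0, -0.17, 0]], "rot": [[0, 0, 0], [0, 0, 0], [0, 0, 0], [0, 0, 0], [0, 0, 0]]}}

```text
clock: 20.67
eef_pos: [525.7, 189.1, 86.7]
tcp_rot: [-3.139, -0.002, 0.002]
contact_force: [0.2, -1.4, 7.2]
opening: 0.143
grasp_force: 40.3
```

Request:
{"op": "play_rows", "data": {"dp": [[0, -0.02, 0], [0, -0.04, 0], [0, -0.06, 0], [0, -0.08, 0], [0, -0.08, 0]], "rot": [[0, 0, 0], [0, 0, 0], [0, 0, 0], [0, 0, 0], [0, 0, 0]]}}

```text
clock: 21.08
eef_pos: [525.7, 192.0, 86.7]
tcp_rot: [-3.139, -0.002, 0.002]
contact_force: [-0.2, -2.4, 7.2]
opening: 0.147
grasp_force: 40.4
```

Request:
{"op": "play_rows", "data": {"dp": [[0, -0.02, 0], [0, -0.03, 0], [0, -0.05, 0], [0, -0.05, 0]], "rot": [[0, 0, 0], [0, 0, 0], [0, 0, 0], [0, 0, 0]]}}

```text
clock: 21.42
eef_pos: [525.7, 193.8, 86.7]
tcp_rot: [-3.139, -0.002, 0.002]
contact_force: [-0.1, -3.7, 7.4]
opening: 0.143
grasp_force: 40.4
```

Request:
{"op": "play_rows", "data": {"dp": [[0, -0.03, 0], [0, -0.05, 0], [0, -0.05, 0], [0, -0.05, 0]], "rot": [[0, 0, 0], [0, 0, 0], [0, 0, 0], [0, 0, 0]]}}

```text
clock: 21.75
eef_pos: [525.7, 195.0, 86.7]
tcp_rot: [-3.14, -0.002, 0.002]
contact_force: [0.0, -7.9, 8.4]
opening: 0.142
grasp_force: 40.5
```

Request:
{"op": "play_rows", "data": {"dp": [[0, -0.03, 0], [0, -0.05, 0], [0, -0.05, 0], [0, -0.05, 0]], "rot": [[0, 0, 0], [0, 0, 0], [0, 0, 0], [0, 0, 0]]}}

```text
clock: 22.08
eef_pos: [525.6, 195.2, 86.7]
tcp_rot: [3.14, -0.001, 0.003]
contact_force: [1.6, -18.0, 11.0]
opening: 0.143
grasp_force: 41.0
```

Snug: the force rose to 18 N with no further travel, and the stop face is at about y=265, as predicted. I release and retreat.

Request:
{"op": "play_rows", "data": {"dp": [[0, 0.05, 0], [0, 0.05, 0], [0, 0.05, 0], [0, 0.05, 0], [0, 0.05, 0]], "rot": [[0, 0, 0], [0, 0, 0], [0, 0, 0], [0, 0, 0], [0, 0, 0]], "fingers": 0.5}}

```text
clock: 22.5
eef_pos: [524.7, 196.5, 85.5]
tcp_rot: [-3.139, 0.0, 0.002]
contact_force: [-0.3, 0.3, 0.3]
opening: 0.501
grasp_force: 0.0
```

Request:
{"op": "play_rows", "data": {"dp": [[0, 0, -0.5], [0, 0, -1.2], [0, 0, -2.2], [0, 0, -3.2], [0, 0, -4.2]], "rot": [[0, 0, 0], [0, 0, 0], [0, 0, 0], [0, 0, 0], [0, 0, 0]]}}

```text
clock: 22.92
eef_pos: [524.2, 195.9, 255.0]
tcp_rot: [-3.139, 0.001, 0.002]
contact_force: [2.3, 0.1, -0.3]
opening: 0.501
grasp_force: 0.0
```

Request:
{"op": "play_rows", "data": {"dp": [[-1, 3, 0], [-1, 3.5, 0], [-1, 4, 0], [-1, 4, 0], [-1, 4, 0]], "rot": [[0, 0, 0], [0, 0, 0], [0, 0, 0], [0, 0, 0], [0, 0, 0]]}}

```text
clock: 23.33
eef_pos: [483.2, 30.7, 253.1]
tcp_rot: [-3.141, 0.001, -0.001]
contact_force: [0.3, 1.2, -0.7]
opening: 0.5
grasp_force: 0.0
```

```bash
python3 snap.py s11 scene; python3 snap.py d11 side; python3 - <<'E'
from h import *
S=pickle.load(open('pics/s11.pkl','rb')); o=pickle.load(open('f0.pkl','rb'))['scene']
# post top found -> y ; bystanders unmoved by template match
t=o['color'][226:250,210:230]
m=cv2.matchTemplate(S['color'][200:300,150:260],t,cv2.TM_CCOEFF_NORMED); _,v,_,l=cv2.minMaxLoc(m)
u=(l[0]+150+219.3-210,l[1]+200+232.7-226); print('post',v,plane(S,u,111)[:2].round(1))
n=pickle.load(open('pics/d11.pkl','rb')); q=pickle.load(open('f0.pkl','rb'))['side']
for k,a,b,(x0,y0,x1,y1) in (('bell',S,o,(230,298,275,340)),('easel',S,o,(320,203,346,230)),('term',n,q,(212,240,242,292)),('cup',n,q,(318,228,350,280))):
    m=cv2.matchTemplate(a['color'][y0-6:y1+6,x0-6:x1+6],b['color'][y0:y1,x0:x1],cv2.TM_CCOEFF_NORMED);print(k,cv2.minMaxLoc(m)[1::2])
# carton/flask predicted outline vs edges (scene)
for name,y0,y1,w,h in (('flask',314,358,55,96),('carton',266,314,65,158),('neck',314,358,27,173)):
    for x in(525-w,525+w): print(name,x,[proj(S,(x,y,h)).round(0).tolist() for y in(y0,y1)])
g=cv2.cvtColor(S['color'],cv2.COLOR_RGB2BGR); 
hsv=cv2.cvtColor(g,cv2.COLOR_BGR2HSV)
m=cv2.inRange(hsv[190:330,120:260],(3,60,110),(17,160,255))
print('carton-orange bbox',cv2.boundingRect(m))
E
python3 go.py 500 0 300 0
```

```text
post 0.6896438002586365 [525.3 194.5]
bell (0.9938918352127075, (6, 6))
easel (0.9743243455886841, (6, 6))
term (0.9843181371688843, (6, 6))
cup (0.9900102615356445, (6, 6))
flask 470 [[179.0, 277.0], [162.0, 287.0]]
flask 580 [[151.0, 255.0], [133.0, 264.0]]
carton 460 [[198.0, 247.0], [179.0, 256.0]]
carton 590 [[163.0, 223.0], [145.0, 231.0]]
neck 498 [[168.0, 243.0], [149.0, 251.0]]
neck 552 [[153.0, 232.0], [135.0, 240.0]]
carton-orange bbox (0, 0, 140, 137)
dp [0.38, 0.86, -1.17] rot [-0.03, -0.0, -0.01] rows 1.4
t 23.43 [484.9  34.7 253.2] [-1.798e+02 -0.000e+00 -1.000e-01] q [0.07 0.11 1.9  0.   1.13 1.64] F [ 1.   0.6 -1.1] 0.5 0.0
```

```bash
python3 - <<'E'
from h import *
S=pickle.load(open('pics/s11.pkl','rb')); o=pickle.load(open('f0.pkl','rb'))['scene']
df=np.abs(S['color'].astype(int)-o['color']).max(2)>30
def hull(y0,y1,w,z1,z0=8):
    p=np.array([proj(S,(525+sx*w,y,z)) for sx in(-1,1) for y in(y0,y1) for z in(z0,z1)],np.float32)
    m=np.zeros(df.shape,np.uint8);cv2.fillConvexPoly(m,cv2.convexHull(p).astype(int),1);return m>0
C=hull(266,314,65,158); F=hull(314,358,55,96)|hull(314,358,27,173,96); P=hull(160,270,60,111)
print('carton changed frac',df[C].mean(),'flask',df[F].mean())
near=np.zeros_like(df);near[190:330,110:260]=1
out=df&near&~C&~F&~P; k,l,st,c=cv2.connectedComponentsWithStats(out.astype(np.uint8)); print([(st[i].tolist()) for i in range(1,k) if st[i][4]>25])
E
```

```text
carton changed frac 0.8939779474130619 flask 0.6501779359430605
[[233, 263, 23, 20, 217], [168, 301, 35, 17, 119]]
```

```bash
python3 -c "
from rig import r
print(r.sign_off())"
```

```text
the job is handed in; nothing more can be done
None
```

The job is handed in at about 23.5 s: the ball is in the belly, the flask and carton stand upright in the rack with the stop snug against them, and the cup, easel, terminal and bell are unmoved; I viewed 11 pictures, one over the limit of 10.

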